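# Rack the wrench sockets by size

### The arm

A 6-joint arm with a two-finger parallel gripper is mounted at the origin on the work surface. World frame = base frame: x ahead of the robot, y to its left, z up, the work surface at z = 0. Lengths are in m, angles in rad, forces in N, time in s.
With the tool pointing down it reaches from about 0.35 to 0.85 m from the base axis. Payload 8.1 kg.
Tool frame: the origin (TCP) lies at the very end of the fingers, on their centre line; the grasp point (between the pads) lies 19 mm behind it; z points along the fingers, y is the line along which they close (so a half turn about z gives the same grasp; the last joint's range is limited). The gripper opens to 93 mm and grips with 3 to 60 N. Pads are 15 mm wide; open, the fingers measure 128 mm over their backs; the gripper's body (75 mm by 188 mm) begins 65 mm behind the grasp point.
Start: joints at [-1.361, 0.13, 1.488, -0, 1.523, -0.085], TCP at [0.174, -0.574, 0.219] pointing down, gripper open.
Joint ranges: [-2.96, 2.96], [-0.89, 2.26], [0.02, 2.5], [-1.34, 4.48], [0, 2.73], [-2.66, 2.66]. Speed limits (rad/s): [2.39, 2.39, 2.79, 3.14, 3.14, 3.14].

### API

Orientations are given as a rotation vector (axis times angle).
In Python, from plant import read_state, eyes, workorder gives the robot as it stands. The module is installed in compiled form; this text tells all that it offers.
- The arm moves only by the tool play_rows, never from a script. Its argument "targets" is one flat list of numbers, 4 for each row, row after row: the shift along the tool's x, y, z in cm, then the turn about the tool's z in degrees. In form: [dx, dy, dz, roll, dx, dy, dz, roll, ...]. A call has 1 to 8 rows; each row is the pose to reach, as a shift and turn from the pose commanded when the call began, along the tool's axes at that moment; what a row does not reach only later rows make up. A row lasts 1/12 s, in which the tool goes at most 41.7 mm and 7.16 degrees, less where a joint would pass 70% of its speed; a pose out of reach is approached as far as the arm can. A call with a gripper value outside its range is refused whole. "grip" is the finger opening in cm, from 0 to 9.3, set as the call begins (left out, the last holds). The fingers move at their own pace and stop on an object; "grip_force" is the grip in N (left out, the last holds). Time passes only in rows, so rows that repeat a pose let the fingers close. It gives the time, the measured TCP pose, the force, the opening and the grip force at its end, in the units of the state.
- read_state(): the state, without advancing time (a new reading comes with each control period).
- eyes.read_camera(name): name is "side" or "top"; returns a dict with "image" (400x640x3 uint8, red, green, blue), "vfov" (degrees; the focal length in pixels is half the picture's height over the tangent of half this angle, whatever the lens; pixels are square), "cx", "cy" (the principal point, pixels), "k1" (the pictures are not rectified: a ray, as slopes to the right and down, at radius r is drawn at 1 + k1 r^2 times it, then the intrinsics apply), "cam_to_world" (4x4, takes a point from camera to world coordinates). Camera axes: x right, y up, looking along -z (the intrinsics and any distortion apply to the point x, -y, -z); pixel columns grow to the right and rows downward; lengths in m; the calibration is good to about 2 mm. A picture is of the moment at which its call begins. There is no depth.
- workorder.close_job(): hands the job in; it is judged then, once.
The state is a dict: "t": time; "q": joint angles; "dq": joint speeds; "joint_torque": joint torques, N m; "tool_pos": TCP position; "orientation": TCP orientation; "force": force on the tool from outside, world axes, zero at the start; "wrist_torque": the same for the moment, N m; "opening": finger opening in m; "gripper_force": force on a finger pad.
Only numpy, scipy, OpenCV 4.12 (cv2) and the standard library are available. Lean on these libraries where they do the work, as an engineer would, in place of code of your own. Each camera call takes 0.05 s, during which the arm holds its last target. There are 200 camera calls.

### The job

Put the four loose wrench sockets away on the plywood rack in order of size, one standing upright and centred on each rubber pad: the smallest on the pad at the rack's narrow end, then the next size up, and so on to the largest at the wide end. Leave the mug and the computer mouse where they are.

Things in the scene. Friction and masses are not known exactly. Their poses are not given: they have to be found in the camera images.
- socket_1: the smallest of four plain steel wrench sockets: an upright round cylinder 20 mm in diameter and 30 mm high with a dark hexagon mouth on top (only a look: the top is solid), about 50 g. Loose; starts on a 2 mm thick newspaper lying on the table, about 120 mm from its neighbours. Origin: centre of its underside, z up its axis.
- socket_2: the second smallest of four plain steel wrench sockets: an upright round cylinder 28 mm in diameter and 40 mm high with a dark hexagon mouth on top (only a look: the top is solid), about 110 g. Loose; starts on a 2 mm thick newspaper lying on the table, about 120 mm from its neighbours. Origin: centre of its underside, z up its axis.
- socket_3: the second largest of four plain steel wrench sockets: an upright round cylinder 37 mm in diameter and 50 mm high with a dark hexagon mouth on top (only a look: the top is solid), about 220 g. Loose; starts on a 2 mm thick newspaper lying on the table, about 120 mm from its neighbours. Origin: centre of its underside, z up its axis.
- socket_4: the largest of four plain steel wrench sockets: an upright round cylinder 46 mm in diameter and 60 mm high with a dark hexagon mouth on top (only a look: the top is solid), about 400 g. Loose; starts on a 2 mm thick newspaper lying on the table, about 120 mm from its neighbours. Origin: centre of its underside, z up its axis.
- pad_1: the first black round rubber pad, 32 mm in diameter and 2 mm thick, counted from the narrow end of a fixed pale plywood rack (board 248 mm long, 12 mm thick, flat on the table, widening in four steps from 44 to 92 mm; pads in a straight row 62 mm apart). Fixed. Origin: centre of its underside, 12 mm above the table (top face at 14 mm); x along the row towards the wide end, z up.
- pad_2: the second black round rubber pad, 40 mm in diameter and 2 mm thick, counted from the narrow end of a fixed pale plywood rack (see the first pad). Fixed. Origin: centre of its underside, 12 mm above the table (top face at 14 mm); x along the row towards the wide end, z up.
- pad_3: the third black round rubber pad, 48 mm in diameter and 2 mm thick, counted from the narrow end of a fixed pale plywood rack (see the first pad). Fixed. Origin: centre of its underside, 12 mm above the table (top face at 14 mm); x along the row towards the wide end, z up.
- pad_4: the fourth black round rubber pad, 56 mm in diameter and 2 mm thick, counted from the narrow end of a fixed pale plywood rack (see the first pad). Fixed. Origin: centre of its underside, 12 mm above the table (top face at 14 mm); x along the row towards the wide end, z up.
- mug: a bystander: pink mug, 74 mm across, 85 mm high, standing upright, empty, with a handle on one side (its +y). Origin: centre of its underside.
- mouse: a bystander: white computer mouse, 100 x 56 mm, 32 mm high, lying on the table. Origin: centre of its underside, long along its x.
Mind the look-alikes: they are no part of the job. What is shaped like the socket_4 but orange is not meant.

How it is judged:
At the end, for the whole second after the job is handed in: Each socket stands upright (within 0.1 rad) and at rest on its own pad, its centre within 12 mm of the pad's: smallest on the first pad at the narrow end, up to the largest on the fourth; its underside is on the pad (within a few mm). Mug and mouse are within 30 mm of where they were (horizontal distance between socket_1 and pad_1 below 0.012 m and z of socket_1 in the frame of pad_1 between -0.002 and 0.006 m and angle between each of socket_1, socket_2, socket_3, socket_4's own z axis and vertical below 0.1 rad and linear speed of each of socket_1, socket_2, socket_3, socket_4 below 0.02 m/s and horizontal distance between socket_2 and pad_2 below 0.012 m and z of socket_2 in the frame of pad_2 between -0.002 and 0.006 m and horizontal distance between socket_3 and pad_3 below 0.012 m and z of socket_3 in the frame of pad_3 between -0.002 and 0.006 m and horizontal distance between socket_4 and pad_4 below 0.012 m and z of socket_4 in the frame of pad_4 between -0.002 and 0.006 m and distance of each of mug, mouse from where it was at the start of the episode below 0.03 m); the robot touches nothing.
It fails at once if the mug is shifted by more than 30 mm (distance of mug from where it was at the start of the episode above 0.03 m).
It fails at once if the mug is tipped (angle between mug's own z axis and vertical above 0.5 rad).
It fails at once if the mouse is shifted by more than 30 mm (distance of mouse from where it was at the start of the episode above 0.03 m).
It also fails if it takes over 128 s, if anything falls off the work surface, if the arm or the gripper's body presses on something with over 40 N, if the wrist force passes 120 N, or if a joint passes its speed limit or range.

## Working session

There is one attempt and no reset: what is moved stays moved. The work goes in short steps, Python scripts to look and compute and a tool call to move; the robot and the scene stay as the last step left them, time stands still between calls to the robot, and variables do not carry over. Pictures are saved under pics/ and viewed, at most 14 in all, crops included, and the job is handed in when it is done.

Besides the shell and the picture viewer there is one more tool, called after "Emit:" as name(argument=value, ...), one argument or row to a line, values as JSON. play_rows: Moves the arm, as the interface text tells. Its arguments: {"type":"object","properties":{"targets":{"type":"array"},"grip":{"type":"number"},"grip_force":{"type":"number"}},"required":["targets"]}

```bash
mkdir -p pics
cat > h.py <<'E'
import numpy as np, cv2
from plant import read_state, eyes, workorder
from scipy.spatial.transform import Rotation as R
def cam(n): return eyes.read_camera(n)
def rays(c,uv):
    f=200/np.tan(np.radians(c["vfov"])/2)
    K=np.array([[f,0,c["cx"]],[0,f,c["cy"]],[0,0,1]])
    p=cv2.undistortPoints(np.array(uv,float).reshape(-1,1,2),K,np.array([c["k1"],0,0,0.]))[:,0]
    T=np.array(c["cam_to_world"]); d=np.c_[p[:,0],-p[:,1],-np.ones(len(p))]@T[:3,:3].T
    return T[:3,3],d
def plane(c,uv,z):
    o,d=rays(c,uv); return o+d*((z-o[2])/d[:,2])[:,None]
def save(c,name): cv2.imwrite("pics/"+name+".png",c["image"][:,:,::-1])
E
python3 - <<'E'
from h import *
for n in("top","side"):
    c=cam(n); save(c,n+"0"); print(n,c["vfov"],c["cx"],c["cy"],c["k1"],np.round(c["cam_to_world"],3).tolist())
s=read_state(); print(s["tool_pos"],R.from_rotvec(s["orientation"]).as_matrix().round(3).tolist(),s["opening"])
E
```

```text
top 45.895741052134454 321.9750627309693 202.156593963174 0.005232145978022663 [[-0.011, 0.993, -0.12, 0.398], [-1.0, -0.012, -0.008, -0.006], [-0.01, 0.12, 0.993, 1.037], [0.0, 0.0, 0.0, 1.0]]
side 48.23678980818521 318.8284061627785 197.08052207413232 -0.11904544564656587 [[0.991, 0.085, -0.107, 0.437], [-0.137, 0.634, -0.761, -0.703], [0.004, 0.769, 0.64, 0.648], [0.0, 0.0, 0.0, 1.0]]
[ 0.17422861 -0.57361891  0.21771774] [[0.957, 0.291, -0.0], [0.291, -0.957, 0.002], [0.0, -0.002, -1.0]] 0.09289415009520419
```

View pics/top0.png

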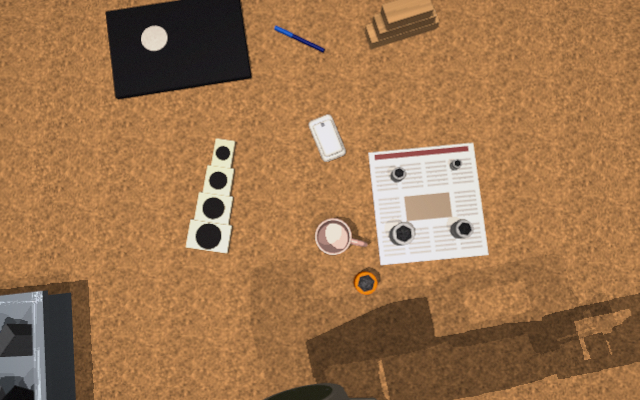

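View pics/side0.png

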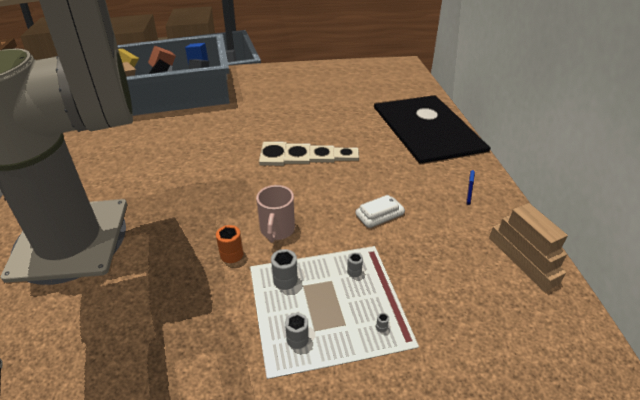

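The top view shows these candidates: socket_1 (455,164), socket_2 (398,174), socket_3 (463,229), socket_4 (402,233). The orange look-alike at (366,283) is excluded. The pads are at (223,153), (218,181), (213,208) and (208,237), narrow end first. The mug is at (333,237) with its handle towards the newspaper, and the mouse is at (327,138).

```bash
cat >> h.py <<'E'
def dark(c,uv,r,thr=60):
    x,y=map(int,uv); g=c["image"].max(2)[y-r:y+r+1,x-r:x+r+1]
    n,l,st,ce=cv2.connectedComponentsWithStats((g<thr).astype(np.uint8))
    i=1+np.argmin(np.hypot(*(ce[1:]-r).T)-st[1:,4]*.05); return ce[i]+[x-r,y-r],st[i,4]
E
python3 - <<'E'
from h import *
c=cam("top"); s=cam("side")
def go(names,tu,su,zs,r,rs):
    for n,a,b,z,q,p in zip(names,tu,su,zs,r,rs):
        A,na=dark(c,a,q); B,nb=dark(s,b,p)
        print(n,A.round(1),na,plane(c,[A],z)[0].round(4),B.round(1),nb,plane(s,[B],z)[0].round(4))
go("1234",[(456,163),(398,174),(463,229),(402,233)],[(383,317),(355,258),(297,322),(285,257)],[.032,.042,.052,.062],[8,9,11,14],[8,10,12,14])
go("abcd",[(223,153),(218,181),(213,208),(208,237)],[(346,152),(322,152),(297,152),(273,151)],[.014]*4,[12,13,14,17],[11,12,13,15])
im=c["image"][130:270,360:500,::-1]; cv2.imwrite("pics/crop.png",cv2.resize(im,None,fx=4,fy=4,interpolation=2))
E
```

```text
1 [457.1 162.8] 21 [ 0.6017 -0.2901  0.032 ] [382.8 316.9] 33 [ 0.6024 -0.29    0.032 ]
2 [398.7 172.5] 49 [ 0.5802 -0.1619  0.042 ] [355.1 257.2] 51 [ 0.5808 -0.162   0.042 ]
3 [464.4 228.1] 100 [ 0.4592 -0.2933  0.052 ] [296.2 321.8] 153 [ 0.4597 -0.2935  0.052 ]
4 [403.4 233.2] 158 [ 0.4497 -0.1646  0.062 ] [283.4 258. ] 167 [ 0.4503 -0.1649  0.062 ]
a [222.6 152.5] 130 [0.6352 0.2215 0.014 ] [345.9 151.5] 51 [0.6362 0.2204 0.014 ]
b [217.8 180. ] 222 [0.5737 0.2313 0.014 ] [321.4 151.1] 84 [0.5746 0.2299 0.014 ]
c [213.  207.5] 330 [0.5128 0.2408 0.014 ] [297.1 151. ] 126 [0.5136 0.2388 0.014 ]
d [208.1 235.6] 471 [0.4517 0.2503 0.014 ] [272.6 150.8] 175 [0.4522 0.2478 0.014 ]
```

View pics/crop.png

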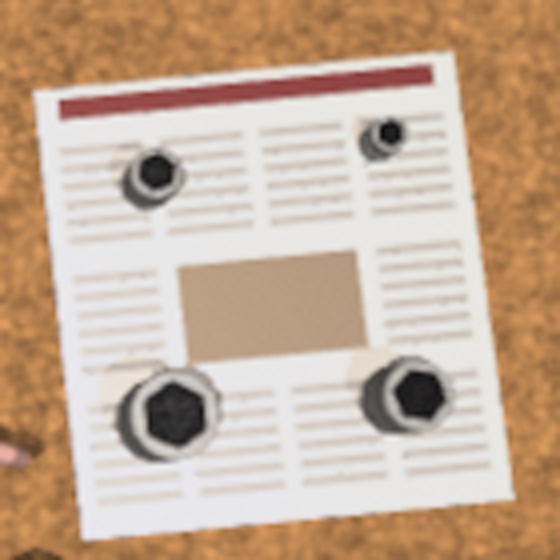

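The crop confirms the four steel sockets and both views agree to about 1 mm, so I'll start moving. I'll turn the closing line perpendicular to the pad row and approach socket_4.

Emit:
play_rows(
  targets=[38.3,-31.1,5,25.6,38.3,-31.1,5,25.6,38.3,-31.1,5,25.6,38.3,-31.1,5,25.6,38.3,-31.1,5,25.6,38.3,-31.1,5,25.6,38.3,-31.1,5,25.6,38.3,-31.1,5,25.6],
  grip=7,
  grip_force=25,
)

```text
t: 0.87
tool_pos: [0.3601, -0.2982, 0.1849]
orientation: [3.132, -0.239, 0.0]
force: [0.1, -0.2, 0.7]
opening: 0.07
gripper_force: 0.0
```

```bash
cat >> h.py <<'E'
P=dict(s1=(.602,-.290),s2=(.5805,-.162),s3=(.4595,-.2934),s4=(.450,-.1648),p1=(.6357,.221),p2=(.5742,.2306),p3=(.5132,.2398),p4=(.452,.249))
def to(name,z):
    s=read_state(); M=R.from_rotvec(s["orientation"]).as_matrix()
    d=np.r_[P[name],z]-s["tool_pos"]; yaw=np.degrees(np.arctan2(M[1,0],M[0,0]))
    print(name,"delta cm",(100*M.T@d).round(2),"roll",round(yaw+8.7,2),"pos",s["tool_pos"].round(4),"t",round(s["t"],2),"open",round(s["opening"],4),"F",np.round(s["force"],1))
E
python3 -c "
from h import *
to('s4',.12)"
```

```text
s4 delta cm [  6.86 -14.55   6.49] roll -0.03 pos [ 0.3601 -0.2982  0.1849] t 0.87 open 0.07 F [ 0.1 -0.2  0.7]
```

Emit:
play_rows(
  targets=[6.8,-14.5,6.5,0,6.8,-14.5,6.5,0,6.8,-14.5,6.5,0,6.8,-14.5,6.5,0,6.8,-14.5,6.5,0,6.8,-14.5,6.5,0,6.8,-14.5,6.5,0],
)

```text
t: 1.45
tool_pos: [0.4485, -0.167, 0.1201]
orientation: [3.132, -0.236, -0.001]
force: [0.0, 0.1, 0.1]
opening: 0.0701
gripper_force: 0.0
```

```bash
python3 -c "
from h import *
to('s4',.02)"
```

```text
s4 delta cm [ 0.13 -0.25 10.01] roll 0.08 pos [ 0.4485 -0.167   0.1201] t 1.45 open 0.0701 F [0.  0.1 0.1]
```

Emit:
play_rows(
  targets=[0.1,-0.2,3,0,0.1,-0.2,6,0,0.1,-0.2,8,0,0.1,-0.2,10,0,0.1,-0.2,10,0,0.1,-0.2,10,0],
)

```text
t: 1.95
tool_pos: [0.4489, -0.1664, 0.0202]
orientation: [-3.132, 0.242, 0.002]
force: [0.1, -0.5, 1.4]
opening: 0.0699
gripper_force: 0.0
```

Emit:
play_rows(
  targets=[0,0,0,0,0,0,0,0,0,0,0,0,0,0,0,0,0,0,0,0,0,0,0,0],
  grip=3.5,
  grip_force=30,
)

```text
t: 2.45
tool_pos: [0.451, -0.1651, 0.0215]
orientation: [3.133, -0.238, 0.003]
force: [-1.9, 3.4, 6.0]
opening: 0.0456
gripper_force: 30.0
```

```bash
python3 -c "
from h import *
to('p4',.14)"
```

```text
p4 delta cm [ -6.14 -40.95 -11.86] roll 0.0 pos [ 0.451  -0.1651  0.0215] t 2.45 open 0.0456 F [-1.9  3.4  6. ]
```

Emit:
play_rows(
  targets=[0,0,-2,0,0,0,-5,0,0,0,-8,0,0,0,-11,0,0,0,-13,0,0,0,-13,0],
)

```text
t: 2.95
tool_pos: [0.4526, -0.1664, 0.1553]
orientation: [3.129, -0.238, 0.012]
force: [1.3, 0.9, -3.3]
opening: 0.0457
gripper_force: 30.0
```

Emit:
play_rows(
  targets=[-0.4,-2.5,0,0,-1,-6,0,0,-1.6,-10,0,0,-2.2,-14,0,0,-2.7,-18,0,0,-3.3,-22,0,0,-3.9,-26,0,0,-4.5,-30,0,0],
)

```text
t: 3.62
tool_pos: [0.4493, 0.14, 0.148]
orientation: [3.132, -0.238, -0.004]
force: [0.5, 0.0, -4.2]
opening: 0.0455
gripper_force: 30.0
```

```bash
python3 -c "
from h import *
to('p4',.05)"
```

```text
p4 delta cm [ -1.36 -10.83   9.79] roll -0.0 pos [0.4493 0.14   0.148 ] t 3.62 open 0.0455 F [ 0.5  0.  -4.2]
```

Emit:
play_rows(
  targets=[-0.5,-4,0,0,-0.9,-7,1,0,-1.3,-10,4,0,-1.4,-10.8,7,0,-1.4,-10.8,9.5,0,-1.4,-10.8,9.5,0,-1.4,-10.8,9.5,0],
)

```text
t: 4.2
tool_pos: [0.4504, 0.2459, 0.052]
orientation: [3.129, -0.237, -0.01]
force: [0.5, -0.8, -3.8]
opening: 0.0455
gripper_force: 30.0
```

```bash
python3 -c "
from h import *
to('p4',.0335)"
```

```text
p4 delta cm [ 0.12 -0.34  1.85] roll 0.02 pos [0.4504 0.2459 0.052 ] t 4.2 open 0.0455 F [ 0.5 -0.8 -3.8]
```

Emit:
play_rows(
  targets=[0.1,-0.3,0,0,0.1,-0.3,0.8,0,0.1,-0.3,1.4,0,0.1,-0.3,1.8,0,0.1,-0.3,1.8,0,0.1,-0.3,1.8,0],
)

```text
t: 4.7
tool_pos: [0.4547, 0.2496, 0.037]
orientation: [3.132, -0.239, -0.001]
force: [0.1, -0.2, -4.1]
opening: 0.0455
gripper_force: 30.0
```

```bash
python3 -c "
from h import *
to('p4',.0335)"
```

```text
p4 delta cm [-0.26  0.1   0.35] roll -0.03 pos [0.4547 0.2496 0.037 ] t 4.7 open 0.0455 F [ 0.1 -0.2 -4.1]
```

Emit:
play_rows(
  targets=[-0.1,0.1,0.2,0,-0.2,0.1,0.3,0,-0.2,0.1,0.3,0,-0.2,0.1,0.3,0,-0.2,0.1,0.3,0],
)

```text
t: 5.12
tool_pos: [0.4528, 0.2493, 0.0343]
orientation: [-3.132, 0.238, -0.0]
force: [0.7, -0.3, -5.3]
opening: 0.0458
gripper_force: 30.0
```

```bash
python3 -c "
from h import *
to('p4',.0335)"
```

```text
p4 delta cm [-0.07  0.04  0.08] roll -0.01 pos [0.4528 0.2493 0.0343] t 5.12 open 0.0458 F [ 0.7 -0.3 -5.3]
```

Emit:
play_rows(
  targets=[-0.1,0,0.1,0,-0.1,0,0.15,0,-0.1,0,0.15,0,-0.1,0,0.15,0,-0.1,0,0.15,0],
)

```text
t: 5.53
tool_pos: [0.4522, 0.2495, 0.0335]
orientation: [-3.132, 0.238, -0.001]
force: [-3.5, -1.8, 5.8]
opening: 0.0457
gripper_force: 30.0
```

Emit:
play_rows(
  targets=[0,0,0,0,0,0,0,0,0,0,0,0,0,0,0,0],
  grip=7,
)

```text
t: 5.87
tool_pos: [0.4518, 0.2494, 0.0326]
orientation: [-3.132, 0.239, -0.0]
force: [-0.5, -0.7, -0.5]
opening: 0.0673
gripper_force: 0.0
```

Emit:
play_rows(
  targets=[0,0,-1,0,0,0,-4,0,0,0,-8,0,0,0,-11,0,0,0,-11,0],
)

```text
t: 6.28
tool_pos: [0.4559, 0.2512, 0.1512]
orientation: [-3.127, 0.238, -0.017]
force: [0.3, 1.2, 1.0]
opening: 0.0699
gripper_force: 0.0
```

```bash
python3 -c "
from h import *
to('s3',.12)"
```

```text
s3 delta cm [ 8.57 53.8   2.86] roll -0.01 pos [0.4559 0.2512 0.1512] t 6.28 open 0.0699 F [0.3 1.2 1. ]
```

Emit:
play_rows(
  targets=[0.6,4,0.5,0,1.3,8,1,0,1.9,12,1,0,2.5,16,1,0,3.2,20,1,0,3.8,24,1,0,4.5,28,1,0,5.1,32,1,0],
)

```text
t: 6.95
tool_pos: [0.4536, -0.0767, 0.1335]
orientation: [3.132, -0.238, 0.002]
force: [1.0, 0.9, 0.6]
opening: 0.07
gripper_force: 0.0
```

```bash
python3 -c "
from h import *
to('s3',.09)"
```

```text
s3 delta cm [ 3.85 21.33  4.35] roll 0.0 pos [ 0.4536 -0.0767  0.1335] t 6.95 open 0.07 F [1.  0.9 0.6]
```

Emit:
play_rows(
  targets=[0.7,4,0,0,1.4,8,0.5,0,2.2,12,1.5,0,2.9,16,2.5,0,3.6,20,3.5,0,3.8,21.2,4.3,0,3.8,21.2,4.3,0,3.8,21.2,4.3,0],
  grip=6,
)

```text
t: 7.62
tool_pos: [0.4585, -0.2902, 0.0893]
orientation: [-3.131, 0.242, 0.002]
force: [0.1, -0.4, 0.1]
opening: 0.0598
gripper_force: 0.0
```

Emit:
play_rows(
  targets=[0,0,0,0,0,0,0,0],
)

```text
t: 7.78
tool_pos: [0.4597, -0.2889, 0.0904]
orientation: [3.133, -0.236, 0.001]
force: [-0.1, 1.4, 0.6]
opening: 0.0599
gripper_force: 0.0
```

```bash
python3 -c "
from h import *
to('s3',.015)"
```

```text
s3 delta cm [0.04 0.45 7.54] roll 0.07 pos [ 0.4597 -0.2889  0.0904] t 7.78 open 0.0599 F [-0.1  1.4  0.6]
```

Emit:
play_rows(
  targets=[0,0.4,1,0,0,0.4,4,0,0,0.4,6.5,0,0,0.4,7.5,0,0,0.4,7.5,0,0,0.4,7.5,0],
)

```text
t: 8.28
tool_pos: [0.4584, -0.2934, 0.0145]
orientation: [-3.132, 0.237, 0.001]
force: [-0.4, -0.1, 1.2]
opening: 0.0605
gripper_force: 0.0
```

Emit:
play_rows(
  targets=[0,0,0,0,0,0,0,0,0,0,0,0,0,0,0,0,0,0,0,0,0,0,0,0],
  grip=2.7,
  grip_force=25,
)

```text
t: 8.78
tool_pos: [0.4593, -0.2943, 0.0158]
orientation: [3.132, -0.238, 0.003]
force: [-0.9, 1.8, 7.0]
opening: 0.0368
gripper_force: 25.0
```

Emit:
play_rows(
  targets=[0,0,-2,0,0,0,-5,0,0,0,-8,0,0,0,-11,0,0,0,-13,0,0,0,-13,0],
)

```text
t: 9.28
tool_pos: [0.461, -0.296, 0.1504]
orientation: [3.128, -0.238, 0.011]
force: [1.0, -1.0, -0.2]
opening: 0.0367
gripper_force: 25.0
```

```bash
python3 -c "
from h import *
to('p3',.14)"
```

```text
p3 delta cm [ -2.96 -53.76   0.78] roll -0.01 pos [ 0.461  -0.296   0.1504] t 9.28 open 0.0367 F [ 1.  -1.  -0.2]
```

Emit:
play_rows(
  targets=[-0.2,-3,0,0,-0.4,-7,0,0,-0.6,-11,0,0,-0.8,-15,0,0,-1,-19,0,0,-1.3,-23,0,0,-1.5,-27,0,0,-1.7,-31,0,0],
)

```text
t: 9.95
tool_pos: [0.4876, 0.0169, 0.1431]
orientation: [3.132, -0.239, -0.003]
force: [0.6, 0.2, -2.7]
opening: 0.0367
gripper_force: 25.0
```

Emit:
play_rows(
  targets=[-0.2,-4,0,0,-0.4,-8,0,0,-0.6,-12,0,0,-0.8,-16,0,0,-1,-19,0,0,-1.2,-21,0,0,-1.2,-22,0,0,-1.2,-22,0,0],
)

```text
t: 10.62
tool_pos: [0.5093, 0.2357, 0.1431]
orientation: [3.132, -0.235, -0.003]
force: [1.3, -1.0, -1.9]
opening: 0.0366
gripper_force: 25.0
```

```bash
python3 -c "
from h import *
to('p3',.04)"
```

```text
p3 delta cm [ 0.34 -0.47 10.31] roll 0.13 pos [0.5093 0.2357 0.1431] t 10.62 open 0.0366 F [ 1.3 -1.  -1.9]
```

Emit:
play_rows(
  targets=[0.3,-0.4,1,0,0.3,-0.4,4,0,0.3,-0.4,7,0,0.3,-0.4,9.5,0,0.3,-0.4,10.3,0,0.3,-0.4,10.3,0,0.3,-0.4,10.3,0,0.3,-0.4,10.3,0],
)

```text
t: 11.28
tool_pos: [0.5153, 0.2377, 0.0436]
orientation: [-3.131, 0.24, -0.004]
force: [-0.1, 0.2, -1.7]
opening: 0.0365
gripper_force: 25.0
```

```bash
python3 -c "
from h import *
to('p3',.0278)"
```

```text
p3 delta cm [-0.24 -0.17  1.57] roll -0.06 pos [0.5153 0.2377 0.0436] t 11.28 open 0.0365 F [-0.1  0.2 -1.7]
```

Emit:
play_rows(
  targets=[-0.2,-0.2,0.6,0,-0.2,-0.2,1.1,0,-0.2,-0.2,1.3,0,-0.2,-0.2,1.4,0,-0.2,-0.2,1.4,0,-0.2,-0.2,1.4,0,-0.2,-0.2,1.4,0],
)

```text
t: 11.87
tool_pos: [0.512, 0.2402, 0.0278]
orientation: [-3.132, 0.238, 0.0]
force: [-1.2, 0.0, 0.8]
opening: 0.0368
gripper_force: 25.0
```

```bash
python3 -c "
from h import *
to('p3',.0278)"
```

```text
p3 delta cm [0.13 0.02 0.  ] roll -0.0 pos [0.512  0.2402 0.0278] t 11.87 open 0.0368 F [-1.2  0.   0.8]
```

Emit:
play_rows(
  targets=[0,0,0,0,0,0,0,0,0,0,0,0,0,0,0,0],
  grip=6,
)

```text
t: 12.2
tool_pos: [0.5122, 0.2401, 0.0277]
orientation: [-3.132, 0.239, -0.001]
force: [-0.1, -0.2, 0.7]
opening: 0.0575
gripper_force: 0.0
```

Emit:
play_rows(
  targets=[0,0,-1,0,0,0,-4,0,0,0,-8,0,0,0,-11,0,0,0,-11,0],
)

```text
t: 12.62
tool_pos: [0.5165, 0.2417, 0.1468]
orientation: [-3.127, 0.238, -0.018]
force: [0.7, 0.2, 1.2]
opening: 0.06
gripper_force: 0.0
```

Emit:
play_rows(
  targets=[1,3,0,0,2,7,0,0,3,11,0,0,4,15,0,0,5,19,0,0,6,23,0,0,7,27,0,0,8,30,0,0],
)

```text
t: 13.28
tool_pos: [0.5455, -0.0717, 0.1385]
orientation: [3.132, -0.24, 0.002]
force: [1.0, 0.4, -0.4]
opening: 0.0597
gripper_force: 0.0
```

```bash
python3 -c "
from h import *
to('s2',.09)"
```

```text
s2 delta cm [4.83 8.39 4.86] roll -0.07 pos [ 0.5455 -0.0717  0.1385] t 13.28 open 0.0597 F [ 1.   0.4 -0.4]
```

Emit:
play_rows(
  targets=[2,3.5,1,0,4,7,3,0,4.8,8.4,4.8,0,4.8,8.4,4.8,0,4.8,8.4,4.8,0,4.8,8.4,4.8,0,4.8,8.4,4.8,0],
  grip=5,
)

```text
t: 13.87
tool_pos: [0.5811, -0.158, 0.0911]
orientation: [3.132, -0.237, 0.003]
force: [0.2, 0.4, 0.2]
opening: 0.0502
gripper_force: 0.0
```

```bash
python3 -c "
from h import *
to('s2',.012)"
```

```text
s2 delta cm [-0.01  0.4   7.91] roll 0.05 pos [ 0.5811 -0.158   0.0911] t 13.87 open 0.0502 F [0.2 0.4 0.2]
```

Emit:
play_rows(
  targets=[0,0.4,1,0,0,0.4,4,0,0,0.4,7,0,0,0.4,7.8,0,0,0.4,7.8,0,0,0.4,7.8,0],
)

```text
t: 14.37
tool_pos: [0.5797, -0.1624, 0.012]
orientation: [-3.132, 0.237, 0.001]
force: [-0.4, -0.1, 0.0]
opening: 0.05
gripper_force: 0.0
```

Emit:
play_rows(
  targets=[0,0,0,0,0,0,0,0,0,0,0,0,0,0,0,0,0,0,0,0,0,0,0,0],
  grip=1.8,
  grip_force=20,
)

```text
t: 14.87
tool_pos: [0.5809, -0.163, 0.0131]
orientation: [3.132, -0.238, 0.003]
force: [-0.6, 1.1, 6.7]
opening: 0.0277
gripper_force: 20.0
```

Emit:
play_rows(
  targets=[0,0,-2,0,0,0,-5,0,0,0,-8,0,0,0,-11,0,0,0,-13,0,0,0,-13,0],
)

```text
t: 15.37
tool_pos: [0.5829, -0.1641, 0.1478]
orientation: [3.13, -0.238, 0.014]
force: [1.0, -0.4, 0.4]
opening: 0.0275
gripper_force: 20.0
```

Emit:
play_rows(
  targets=[-0.5,-3,0,0,-1,-7,0,0,-1.6,-11,0,0,-2.2,-15,0,0,-2.8,-19,0,0,-3.4,-23,0,0,-4,-27,0,0,-4.5,-30,0,0],
)

```text
t: 16.03
tool_pos: [0.5794, 0.1435, 0.1399]
orientation: [-3.132, 0.237, 0.003]
force: [0.4, -0.5, -1.4]
opening: 0.0276
gripper_force: 20.0
```

```bash
python3 -c "
from h import *
to('p2',.04)"
```

```text
p2 delta cm [-1.81 -8.53 10.  ] roll 0.05 pos [0.5794 0.1435 0.1399] t 16.03 open 0.0276 F [ 0.4 -0.5 -1.4]
```

Emit:
play_rows(
  targets=[-0.8,-3.5,0,0,-1.5,-7,1,0,-1.8,-8.5,4,0,-1.8,-8.5,7.5,0,-1.8,-8.5,9.7,0,-1.8,-8.5,9.7,0,-1.8,-8.5,9.7,0,-1.8,-8.5,9.7,0],
)

```text
t: 16.7
tool_pos: [0.5764, 0.2272, 0.0456]
orientation: [-3.132, 0.239, -0.001]
force: [0.5, 0.2, -0.2]
opening: 0.0276
gripper_force: 20.0
```

```bash
python3 -c "
from h import *
to('p2',.0251)"
```

```text
p2 delta cm [-0.27 -0.3   2.04] roll -0.03 pos [0.5764 0.2272 0.0456] t 16.7 open 0.0276 F [ 0.5  0.2 -0.2]
```

Emit:
play_rows(
  targets=[-0.2,-0.3,0.6,0,-0.2,-0.3,1.2,0,-0.2,-0.3,1.6,0,-0.2,-0.3,1.8,0,-0.2,-0.3,1.9,0,-0.2,-0.3,1.9,0,-0.2,-0.3,1.9,0],
)

```text
t: 17.28
tool_pos: [0.5744, 0.2305, 0.0257]
orientation: [-3.132, 0.239, -0.0]
force: [0.1, -0.9, -0.9]
opening: 0.0277
gripper_force: 20.0
```

```bash
python3 -c "
from h import *
to('p2',.0251)"
```

```text
p2 delta cm [-0.02 -0.    0.06] roll -0.01 pos [0.5744 0.2305 0.0257] t 17.28 open 0.0277 F [ 0.1 -0.9 -0.9]
```

Emit:
play_rows(
  targets=[0,0,0.1,0,0,0,0.1,0,0,0,0.1,0],
)

```text
t: 17.53
tool_pos: [0.5746, 0.2306, 0.0251]
orientation: [-3.132, 0.239, -0.001]
force: [-0.3, -0.8, 0.8]
opening: 0.0275
gripper_force: 20.0
```

Emit:
play_rows(
  targets=[0,0,0,0,0,0,0,0,0,0,0,0,0,0,0,0],
  grip=5,
)

```text
t: 17.87
tool_pos: [0.5743, 0.2306, 0.0246]
orientation: [3.133, -0.239, 0.0]
force: [-0.8, 0.2, 0.7]
opening: 0.0483
gripper_force: 0.0
```

Emit:
play_rows(
  targets=[0,0,-1,0,0,0,-4,0,0,0,-8,0,0,0,-11,0,0,0,-11,0],
)

```text
t: 18.28
tool_pos: [0.5789, 0.232, 0.1443]
orientation: [-3.128, 0.238, -0.019]
force: [1.0, -0.1, 0.7]
opening: 0.0503
gripper_force: 0.0
```

Emit:
play_rows(
  targets=[0.8,4,0,0,1.6,8,0,0,2.4,12,0,0,3.2,16,0,0,4,20,0,0,5,24,0,0,5.8,28,0,0,6.6,32,0,0],
)

```text
t: 18.95
tool_pos: [0.591, -0.0978, 0.1355]
orientation: [3.132, -0.238, 0.002]
force: [0.2, 0.3, 0.4]
opening: 0.0501
gripper_force: 0.0
```

```bash
python3 -c "
from h import *
to('s1',.08)"
```

```text
s1 delta cm [ 3.99 18.84  5.55] roll -0.0 pos [ 0.591  -0.0978  0.1355] t 18.95 open 0.0501 F [0.2 0.3 0.4]
```

Emit:
play_rows(
  targets=[0.8,4,0,0,1.6,8,1,0,2.4,12,2,0,3.2,16,3.5,0,4,18.8,5.5,0,4,18.8,5.5,0,4,18.8,5.5,0,4,18.8,5.5,0],
  grip=4.2,
)

```text
t: 19.62
tool_pos: [0.6022, -0.2873, 0.08]
orientation: [-3.132, 0.239, -0.0]
force: [0.8, 0.9, 0.4]
opening: 0.0416
gripper_force: 0.0
```

Emit:
play_rows(
  targets=[0,0,0,0],
)

```text
t: 19.7
tool_pos: [0.6031, -0.2867, 0.0811]
orientation: [3.132, -0.237, 0.003]
force: [-0.9, 0.4, 0.5]
opening: 0.0422
gripper_force: 0.0
```

```bash
python3 -c "
from h import *
to('s1',.007)"
```

```text
s1 delta cm [-0.07  0.34  7.41] roll 0.06 pos [ 0.6031 -0.2867  0.0811] t 19.7 open 0.0422 F [-0.9  0.4  0.5]
```

Emit:
play_rows(
  targets=[-0.1,0.3,1,0,-0.1,0.3,4,0,-0.1,0.3,6.5,0,-0.1,0.3,7.2,0,-0.1,0.3,7.3,0,-0.1,0.3,7.3,0],
)

```text
t: 20.2
tool_pos: [0.6009, -0.2899, 0.007]
orientation: [-3.133, 0.237, 0.0]
force: [0.3, 0.6, 0.4]
opening: 0.0419
gripper_force: 0.0
```

Emit:
play_rows(
  targets=[0,0,0,0,0,0,0,0,0,0,0,0,0,0,0,0,0,0,0,0,0,0,0,0],
  grip=1.2,
  grip_force=15,
)

```text
t: 20.7
tool_pos: [0.6015, -0.2909, 0.008]
orientation: [3.132, -0.239, 0.003]
force: [-1.1, 0.6, 6.1]
opening: 0.0194
gripper_force: 15.0
```

Emit:
play_rows(
  targets=[0,0,-2,0,0,0,-5,0,0,0,-8,0,0,0,-11,0,0,0,-13,0,0,0,-13,0],
)

```text
t: 21.2
tool_pos: [0.6036, -0.2922, 0.1433]
orientation: [3.128, -0.238, 0.013]
force: [0.2, 0.7, 1.1]
opening: 0.0199
gripper_force: 15.0
```

Emit:
play_rows(
  targets=[-0.3,-3,0,0,-0.6,-7,0,0,-0.9,-11,0,0,-1.2,-15,0,0,-1.6,-19,0,0,-2,-23,0,0,-2.3,-27,0,0,-2.6,-31,0,0],
)

```text
t: 21.87
tool_pos: [0.621, 0.0218, 0.1352]
orientation: [3.132, -0.239, -0.003]
force: [0.4, 0.7, -0.1]
opening: 0.0196
gripper_force: 15.0
```

```bash
python3 -c "
from h import *
to('p1',.12)"
```

```text
p1 delta cm [ -1.56 -19.91   1.52] roll -0.02 pos [0.621  0.0218 0.1352] t 21.87 open 0.0196 F [ 0.4  0.7 -0.1]
```

Emit:
play_rows(
  targets=[-0.4,-4,0,0,-0.7,-8,0,0,-1,-12,0.5,0,-1.3,-16,1,0,-1.6,-19.5,3,0,-1.6,-19.8,6,0,-1.6,-19.8,9,0,-1.6,-19.8,9,0],
)

```text
t: 22.53
tool_pos: [0.63, 0.2176, 0.0373]
orientation: [3.128, -0.236, -0.019]
force: [-1.8, -1.0, -2.6]
opening: 0.0196
gripper_force: 15.0
```

Emit:
play_rows(
  targets=[0,0,0,0,0,0,0,0],
)

```text
t: 22.7
tool_pos: [0.6365, 0.2176, 0.0474]
orientation: [-3.132, 0.24, -0.0]
force: [0.4, -0.1, -0.1]
opening: 0.0197
gripper_force: 15.0
```

```bash
python3 -c "
from h import *
to('p1',.02)"
```

```text
p1 delta cm [-0.13 -0.32  2.74] roll -0.05 pos [0.6365 0.2176 0.0474] t 22.7 open 0.0197 F [ 0.4 -0.1 -0.1]
```

Emit:
play_rows(
  targets=[-0.1,-0.3,1,0,-0.1,-0.3,1.8,0,-0.1,-0.3,2.3,0,-0.1,-0.3,2.5,0,-0.1,-0.3,2.6,0,-0.1,-0.3,2.6,0,-0.1,-0.3,2.6,0],
)

```text
t: 23.28
tool_pos: [0.6358, 0.2211, 0.0209]
orientation: [-3.132, 0.239, -0.001]
force: [0.2, -0.7, -0.8]
opening: 0.0195
gripper_force: 15.0
```

```bash
python3 -c "
from h import *
to('p1',.02)"
```

```text
p1 delta cm [-0.01  0.02  0.09] roll -0.01 pos [0.6358 0.2211 0.0209] t 23.28 open 0.0195 F [ 0.2 -0.7 -0.8]
```

Emit:
play_rows(
  targets=[0,0,0.1,0,0,0,0.1,0,0,0,0.1,0],
)

```text
t: 23.53
tool_pos: [0.6359, 0.2213, 0.02]
orientation: [-3.132, 0.239, -0.001]
force: [0.8, -0.4, 0.3]
opening: 0.0195
gripper_force: 15.0
```

Emit:
play_rows(
  targets=[0,0,0,0,0,0,0,0,0,0,0,0,0,0,0,0],
  grip=5,
)

```text
t: 23.87
tool_pos: [0.6355, 0.2212, 0.0196]
orientation: [3.132, -0.238, -0.0]
force: [-0.6, 0.5, 0.1]
opening: 0.0418
gripper_force: 0.0
```

Emit:
play_rows(
  targets=[0,0,-1,0,0,0,-4,0,0,0,-8,0,0,0,-12,0,0,0,-15,0,0,0,-15,0],
)

```text
t: 24.37
tool_pos: [0.64, 0.2224, 0.1806]
orientation: [-3.128, 0.238, -0.021]
force: [-0.5, 0.2, 2.4]
opening: 0.0501
gripper_force: 0.0
```

Emit:
play_rows(
  targets=[0,4,0,0,0,8,0,0,0,12,0,0,0,16,0,0,0,20,0,0,0,24,0,0,0,28,0,0,0,28,0,0],
)

```text
t: 25.03
tool_pos: [0.5921, -0.0625, 0.1703]
orientation: [3.129, -0.247, 0.001]
force: [0.1, 1.2, -0.2]
opening: 0.0501
gripper_force: 0.0
```

Run:
```python
from h import *
c=cam("top"); s=cam("side")
ims=[cv2.resize(c["image"][130:260,170:370,::-1],(800,520)) [:, :],cv2.resize(s["image"][110:260,230:430,::-1],(800,600))]
cv2.imwrite("pics/f.png",cv2.resize(np.vstack(ims),(428,600)))
# socket tops from dark mouths
for n,z in zip("1234",(.044,.054,.064,.074)):
    o=np.r_[P["p"+n],z]
    out=[]
    for k in (c,s):
        f=200/np.tan(np.radians(k["vfov"])/2);T=np.array(k["cam_to_world"]);q=T[:3,:3].T@(o-T[:3,3]);m=np.array([q[0],-q[1]])/-q[2]
        u=m*(1+k["k1"]*(m@m))*f+[k["cx"],k["cy"]]
        B,na=dark(k,u.round(),5+int(n)); out+=[na,(100*(plane(k,[B],z)[0]-o)).round(2)]
    print(n,out)
```

```text
1 [np.int32(19), array([ 0.08, -0.04, -0.  ]), np.int32(78), array([0.28, 1.76, 0.  ])]
2 [np.int32(34), array([ 0.  , -0.04,  0.  ]), np.int32(15), array([ 0.06, -0.11,  0.  ])]
3 [np.int32(2), array([-0.57,  0.14,  0.  ]), np.int32(32), array([-0.02,  0.03, -0.  ])]
4 [np.int32(2), array([ 0.93,  0.83, -0.  ]), np.int32(50), array([-0.  ,  0.02, -0.  ])]
```

View pics/f.png

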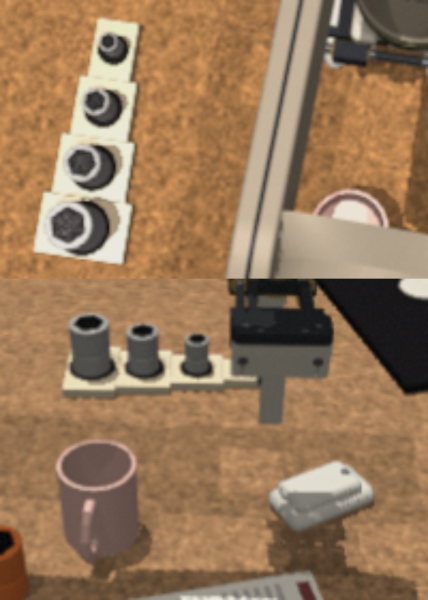

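The crops show all four sockets upright and centred on their pads, within about 1 mm. Socket_1 is confirmed from the top view only, because the gripper hides it in the side view. The mug and mouse have not moved, so I'm handing the job in.

```bash
python3 -c "
from h import *
print(workorder.close_job())"
```

```text
the job is handed in; nothing more can be done
None
```

I put all four sockets on their pads in size order, smallest at the narrow end, each upright and within about 1 mm of centre in the last pictures. The mug and mouse were not touched, and I handed the job in at about 25 s; no verdict was shown.

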